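# Lock the column of the repair bench's work holder

## Robot

A 7-joint arm with a two-finger parallel gripper is mounted at the origin on the work surface. World frame = base frame: x ahead of the robot, y to its left, z up, the work surface at z = 0. Lengths are in m, angles in rad, forces in N, time in s.
With the tool pointing down it reaches from about 0.425 to 0.825 m from the base axis. Payload 3.6 kg.
Tool frame: the origin (TCP) lies where the fingers leave the gripper's body, on its centre line; the fingertips stand 73 mm ahead of it and the grasp point (between the pads) lies 54 mm ahead of it; z points along the fingers, y is the line along which they close (so a half turn about z gives the same grasp; the last joint's range is limited). The gripper opens to 85 mm and grips with 20 to 120 N. Pads are 22 mm wide; open, the fingers measure 114 mm over their backs; the gripper's body (76 mm by 85 mm) begins 54 mm behind the grasp point. The pads swing forward as they close: fully open they stand 13 mm farther back than shut.
Start: joints at [-1.28, 0.615, -0.013, 1.423, 0.008, 1.103, -0.04], TCP at [0.202, 0.618, 0.304] pointing down, gripper open.
Joint ranges: [-3.12, 3.12], [-0.3, 2.06], [-1.34, 1.32], [0.26, 2.42], [-1.36, 4.5], [0.01, 1.98], [-2.84, 2.84]. Speed limits (rad/s): [2.79, 2.79, 3.14, 3.14, 3.14, 3.14, 3.14].

## Interface

Orientations are given as a unit quaternion [x, y, z, w].
In Python, from station import arm, snapshot, camera_info, ticket gives the robot as it stands. Calls block until the motion is done:
- arm.movep(position, orientation): joint-space move of the TCP to a pose.
- arm.line_to(position, velocity=0.15, ori=None): straight line of the TCP; ori=None keeps the orientation; velocity is the mean speed in m/s.
- arm.move_j(angles): joint-space move.
- arm.move_gripper(opening, effort=None): opening from 0.0 (shut) to 1.0 (fully open); effort is the grip in N (None keeps the last); returns when the fingers have stopped.
- arm.pause(seconds).
- arm.ik(position, orientation): joint angles nearest the present ones, or None.
- snapshot(name): name is "scene" or "top"; returns the picture (480x640x3 uint8, blue, green, red); there is no depth.
- camera_info(name): a dict with "fx", "fy", "cx", "cy" (pixels), "R" (3x3) and "t" (3): a world point X has camera coordinates R X + t. Camera axes: x right, y down, z forward; pixel columns grow to the right and rows downward; lengths in m; the calibration is good to about 2 mm. A picture is of the moment at which its call begins. camera_info takes no time and is no camera call.
A pose or a line that the arm cannot do raises arm.MotionError and nothing moves.
- ticket.finish_job(): hands the job in; it is judged then, once.
Readings, each from a call of its own:
- arm.read_time(): time.
- arm.read_joint_positions(): joint angles.
- arm.read_dq(): joint speeds.
- arm.read_effort(): joint torques, N m.
- arm.read_tool_pos(): TCP position.
- arm.read_eef_rot(): TCP orientation.
- arm.read_ft_force(): force on the tool from outside, world axes, zero at the start.
- arm.read_wrist_torque(): the same for the moment, N m.
- arm.read_opening(): opening from 0.0 (shut) to 1.0 (fully open).
- arm.read_finger_force(): force on a finger pad.
Only numpy, scipy, OpenCV 4.12 (cv2) and the standard library are available. Lean on these libraries where they do the work, as an engineer would, in place of code of your own. Each camera call takes 0.05 s, during which the arm holds its last target. There are 200 camera calls.

## Task

On the work holder, turn the cross bar until the flat on its column squarely faces the setscrew, and only then tighten the setscrew by pushing the hex key's long arm down clockwise until it stops fully home. Leave the column lined up and do not disturb the other things on the bench.

Things in the scene. Friction and masses are not known exactly. Their poses are not given: they have to be found in the camera images.
- stand: the work holder's fixed pedestal: grey base plate 150 x 120 x 14 mm (its x by y), a post 48 mm across, on it a dark collar 56 mm across from 110 to 145 mm above the bench. Origin: centre of the plate's underside, on the column's vertical axis; z up; +x points from the column out through the setscrew, which lies level in the collar 128 mm above the bench.
- column (a joint): turn of the upright steel column (22 mm across, 35 mm showing above the collar, one side milled to a flat 7 mm from the axis) and its cross bar. 0 = the flat squarely faces the setscrew, the bar lies along the stand's y; positive = anticlockwise from above. Starts at 0.45 to 1.3, so turn it clockwise from above. Stops at -0.5 and 1.6. Friction 0.1 N m: stays where left.
- bar_mid (a point): centre of the level aluminium cross bar, on the column's axis, 188 mm above the bench. Bar 110 long, 26 wide, 16 mm high, its underside 35 mm above the collar; at each end a jaw stub (12 mm wide) reaches 19 mm out sideways, both on the side of the column's flat. The point turns with the column: its x points where the flat faces (across the bar), its y along the bar.
- hexkey (a joint): turn of the steel L-shaped hex key, bar 8 mm thick, that sits in the setscrew and stays in it; it turns about the stand's x. The long arm points to the stand's +y side, in a plane parallel to its y and z. Grows as the arm's end goes down (clockwise, facing the screw); arm's slope above level = 0.9 - value. Starts 0 to 0.45; hard stop 1.0 = tight. Friction 0.3 N m: stays where left.
- key_bend (a point): the bend of the hex key, on the setscrew's axis: 62 mm out from the column's axis along the stand's +x and 128 mm above the bench. The short arm goes from here straight into the screw.
- key_end (a point): free end of the key's long arm (centre of its bar), 120 mm from the bend.
- screwdriver: bystander: a screwdriver lying on the bench, to be left alone
- jar: bystander: a small glass jar, 52 mm across, 60 mm tall; origin under its centre, to be left alone
- carton: bystander: a cardboard carton 70 x 190 x 45 mm; origin under its centre, to be left alone
- wagon: bystander: a model goods wagon 100 x 32 mm, 38 mm tall; origin under its centre, to be left alone

How it is judged:
By the outcome, as a careful person would: the job done as asked, in the order asked, and still so for the second after the job is handed in, with the robot touching nothing.
It also fails if it takes over 45 s, if anything falls off the work surface, if the arm or the gripper's body presses on something with over 40 N, if the wrist force passes 120 N, or if a joint passes its speed limit or range.

## Working session

There is one attempt and no reset: what is moved stays moved. The work goes in short steps, each a Python script; the robot and the scene stay as the last script left them, time stands still between calls to the robot, and variables do not carry over. Pictures are saved under pics/ and viewed, at most 10 in all, crops included, and the job is handed in when it is done.

```bash
ls; mkdir -p pics; python3 - <<'E'
from station import *
import cv2
for n in("scene","top"):
    cv2.imwrite(f"pics/{n}0.png",snapshot(n)); c=camera_info(n); print(n,c)
print(arm.read_time(),arm.read_tool_pos(),arm.read_eef_rot())
E
```

```text
pics
scene {'fx': 489.4448867473806, 'fy': 489.4448867473806, 'cx': 327.283884915106, 'cy': 232.7859003936563, 'R': array([[ 0.63596886,  0.77162577, -0.01171689],
       [ 0.59295123, -0.49831126, -0.63253042],
       [-0.49391543,  0.39532211, -0.77444688]]), 't': array([-0.41555193, -0.1806314 ,  1.41928459])}
top {'fx': 511.09258802095815, 'fy': 511.09258802095815, 'cx': 321.06090591286755, 'cy': 247.28862235168873, 'R': array([[ 0.03067963, -0.9993295 ,  0.01998275],
       [-0.98923948, -0.033219  , -0.14248423],
       [ 0.1430525 , -0.01539636, -0.98959534]]), 't': array([0.05329654, 0.56569065, 1.08682696])}
0.1 [0.20231608 0.61715312 0.30284508] [ 1.57710325e-01  9.87484718e-01 -1.16365123e-03 -1.73752971e-04]
```

View pics/scene0.png

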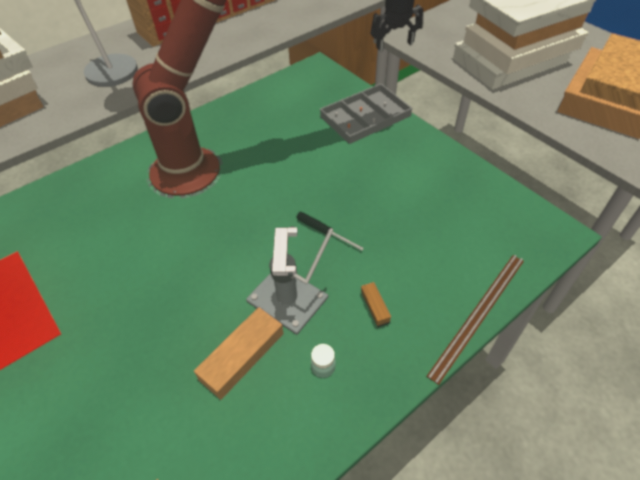

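View pics/top0.png

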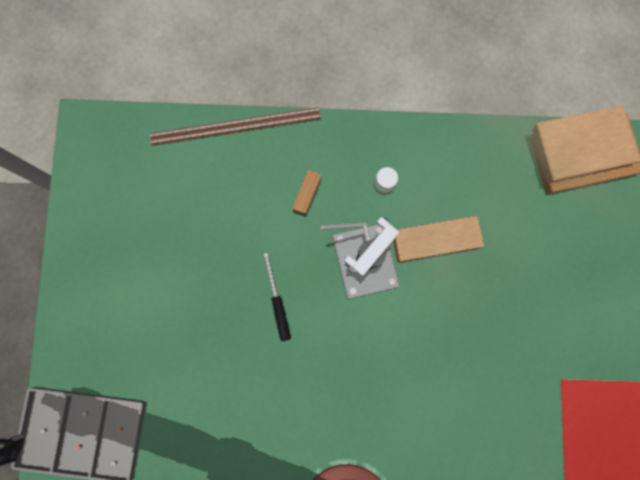

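The scene picture shows the stand near (288,295) with the key rising to (330,232). In the top picture the stand plate is near (366,264), the bar runs (387,228) to (358,266), and the key from about (367,228) to (322,228). I'll enlarge both.

```bash
python3 - <<'E'
import cv2,numpy as np
a=cv2.imread("pics/top0.png")[205:305,305:425]; b=cv2.imread("pics/scene0.png")[200:340,230:400]
cv2.imwrite("pics/topc.png",cv2.resize(a,None,fx=6,fy=6,interpolation=2)[:600])
cv2.imwrite("pics/scc.png",cv2.resize(b,None,fx=4,fy=4,interpolation=2))
E
```

```text
(no output)
```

View pics/topc.png

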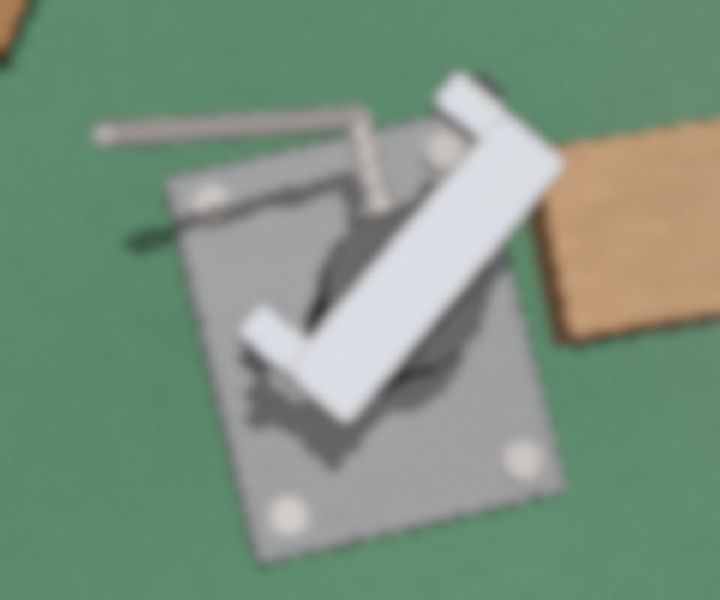

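View pics/scc.png

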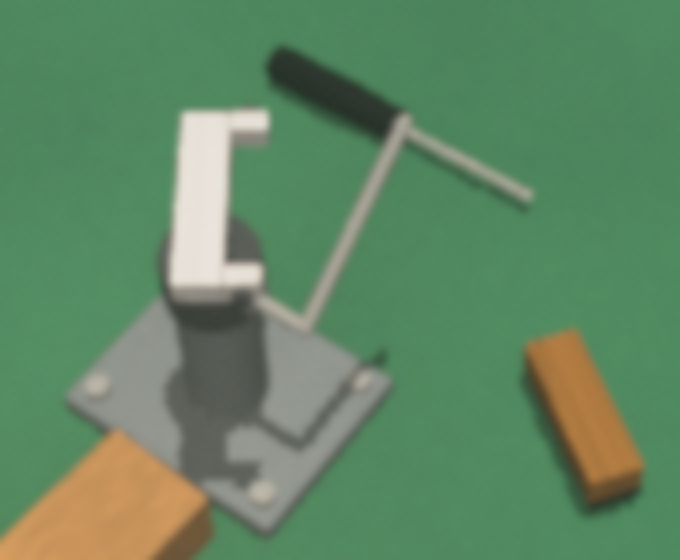

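Top crop: plate corners at about (168,180), (262,562), (565,487); bar corners (565,160), (345,422); stub ends (460,70), (262,305) on the flat's side; key bend (360,115), end (102,134). Scene crop: bend (306,325), key end (403,122). Now I'll fit the pose to all of these.

```bash
cat > h.py <<'E'
from station import *
import numpy as np, cv2
from scipy.optimize import least_squares
from scipy.spatial.transform import Rotation as Ro
C={n:camera_info(n) for n in("scene","top")}
def proj(n,X):
    c=C[n]; p=c["R"]@X+c["t"]; return np.array([c["fx"]*p[0]/p[2]+c["cx"],c["fy"]*p[1]/p[2]+c["cy"]])
def Rz(a): return Ro.from_euler('z',a).as_matrix()
def pt(p,kind,l):
    x,y,yaw,q,k=p
    l=np.array(l,float)
    if kind=='col': l=Rz(q)@l
    if kind=='key': s=.9-k; l=np.array([.062,l[0]*np.cos(s),.128+l[0]*np.sin(s)])
    return np.array([x,y,0])+Rz(yaw)@l
def fit(obs,p0,fix=()):
    p0=np.array(p0,float); fr=[i for i in range(5) if i not in fix]
    def full(v): p=p0.copy(); p[fr]=v; return p
    f=lambda v:np.concatenate([proj(n,pt(full(v),k,l))-np.array(u) for n,k,l,u in obs])
    r=least_squares(f,p0[fr],loss='soft_l1'); return full(r.x),r.fun.reshape(-1,2)
E
python3 - <<'E'
from h import *
T=lambda u,v:(305+u/6-.4,205+v/6-.4); S=lambda u,v:(230+u/4-.4,200+v/4-.4)
o=[("top","st",(.075,.06,.014),T(168,180)),("top","st",(-.075,.06,.014),T(262,562)),("top","st",(-.075,-.06,.014),T(565,487)),
("top","col",(-.013,-.055,.196),T(566,160)),("top","col",(-.013,.055,.196),T(345,423)),("top","col",(.013,.055,.196),T(297,373)),
("top","key",(0,),T(362,116)),("top","key",(.12,),T(102,134)),
("scene","key",(0,),S(306,325)),("scene","key",(.12,),S(403,122)),
("scene","st",(.075,.06,.014),S(392,380)),("scene","st",(.075,-.06,.014),S(268,530)),("scene","st",(-.075,-.06,.014),S(68,400)),
("scene","col",(-.013,-.055,.196),S(170,285)),("scene","col",(-.013,.055,.196),S(183,112)),("scene","col",(.013,.055,.196),S(233,112))]
p,r=fit(o,[.5,-.05,.24,.63,.2]); print(p,"\n",r.round(1))
for a in[(("key",(0,))),("key",(.12,)),("col",(0,.055,.188)),("col",(0,-.055,.188))]: print(a,pt(p,*a))
E
```

```text
[ 0.54228922 -0.02974708  0.26857543  0.63011408  0.1826032 ] 
 [[-1.  -0.6]
 [-0.6  0.3]
 [ 0.9  0.2]
 [ 0.1 -0.1]
 [ 0.3 -0.2]
 [-2.3 -0.7]
 [-1.1  0.1]
 [ 0.2  0.2]
 [-0.2  1. ]
 [ 0.2 -0. ]
 [ 0.6 -0.6]
 [ 0.1  0.4]
 [-1.8 -0.7]
 [-0.3  0.3]
 [-0.6  0.1]
 [-0.7 -0.1]]
('key', (0,)) [ 0.60206652 -0.01329487  0.128     ]
('key', (0.12,)) [0.5780722  0.07388584 0.20689104]
('col', (0, 0.055, 0.188)) [0.49925108 0.0044979  0.188     ]
('col', (0, -0.055, 0.188)) [ 0.58532736 -0.06399206  0.188     ]
```

```bash
cat >> h.py <<'E'
P=np.array([0.5423,-0.0297,0.2686,0.630,0.1826])
def ori(a):
    y=np.array([np.cos(a),np.sin(a),0]); z=np.array([0,0,-1.]); return Ro.from_matrix(np.c_[np.cross(y,z),y,z]).as_quat()
def st(l): return pt(P,'st',l)
def rep(*m): print(*m,'t',round(arm.read_time(),2),'p',arm.read_tool_pos().round(4),'F',np.round(arm.read_ft_force(),1),'M',np.round(arm.read_wrist_torque(),2),'op',round(arm.read_opening(),3))
E
python3 - <<'E'
from h import *
a=P[2]+P[3]
arm.movep(st((0,0,.34)),ori(a)); rep('above')
arm.move_gripper(.6); arm.line_to(st((0,0,.244)),.15); rep('down')
arm.move_gripper(0,25); rep('grip'); print(arm.read_finger_force(),arm.read_joint_positions().round(3))
E
```

```text
above t 2.69 p [ 0.5425 -0.0283  0.3398] F [ 0.5  0.3 -0.3] M [-0.01 -0.04 -0.04] op 0.998
down t 3.92 p [ 0.5429 -0.0299  0.2447] F [-0.4  0.7  0.3] M [-0.02 -0.    0.  ] op 0.601
grip t 4.26 p [ 0.5419 -0.0312  0.2452] F [-4.  -2.5  6.4] M [-0.58  0.73  0.05] op 0.3
27.121994197368622 [-0.185  0.531  0.306  1.818 -0.207  0.824  1.12 ]
```

```bash
python3 - <<'E'
from h import *
p=st((0,0,.244))
for f in(.66,.33,0): arm.movep(p,ori(P[2]+f*P[3])); rep(f)
q=Ro.from_quat(arm.read_eef_rot()).as_matrix(); print('tool y ang',np.arctan2(q[1,1],q[0,1]),arm.read_finger_force())
arm.move_gripper(.6); arm.line_to(st((0,0,.33)),.2)
arm.movep(st((.08,.14,.34)),ori(P[2])); rep('clear')
t=snapshot("top"); s=snapshot("scene")
cv2.imwrite("pics/top1.png",t);cv2.imwrite("pics/sc1.png",s)
cv2.imwrite("pics/top1c.png",cv2.resize(t[205:305,305:425],None,fx=6,fy=6,interpolation=2))
cv2.imwrite("pics/sc1c.png",cv2.resize(s[200:340,230:400],None,fx=4,fy=4,interpolation=2))
E
```

```text
0.66 t 4.54 p [ 0.5417 -0.0313  0.2452] F [-3.3 -3.1  6.3] M [-0.63  0.8  -0.07] op 0.296
0.33 t 4.83 p [ 0.5415 -0.0315  0.2452] F [-3.  -3.6  7. ] M [-0.61  0.94 -0.13] op 0.297
0 t 5.11 p [ 0.5412 -0.0316  0.2452] F [-4.8 -4.2  6.6] M [-0.63  1.05 -0.13] op 0.3
tool y ang 0.26619270469760864 27.30458915233612
clear t 6.75 p [0.5817 0.1264 0.3383] F [-0.9 -0.9  0.4] M [-0.03 -0.01 -0.03] op 0.597
```

View pics/top1c.png

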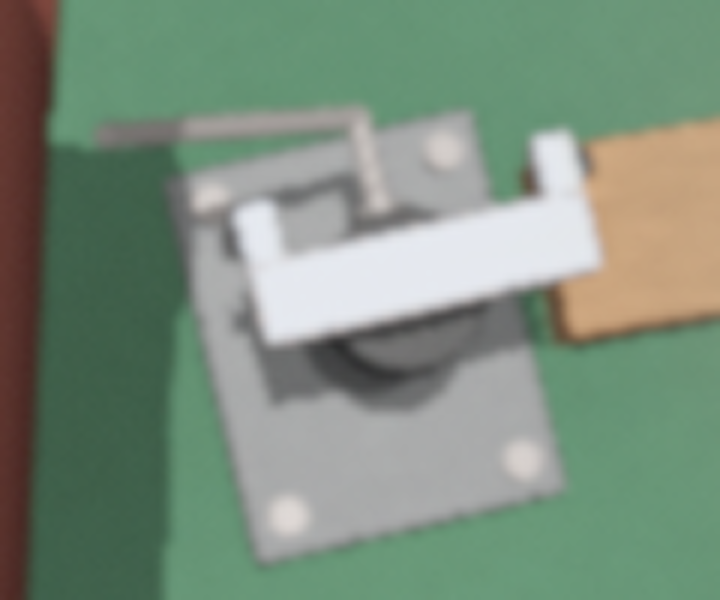

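View pics/sc1c.png

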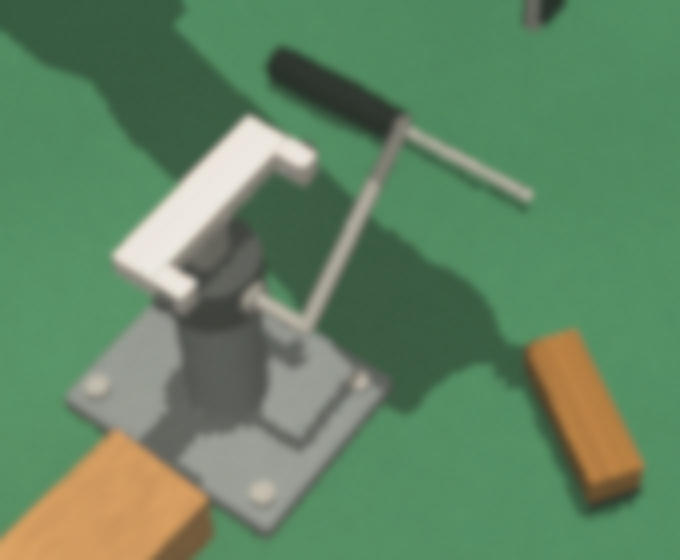

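Top crop: the plate's fourth corner is at (471,112), and the bar's corners are (271,347), (603,268), (249,268), so it lies nearly parallel to the plate's lower edge. Scene crop: bar corners are (112,256), (250,115), (280,152). The key hasn't moved.

```bash
python3 - <<'E'
from h import *
T=lambda u,v:(305+u/6-.4,205+v/6-.4); S=lambda u,v:(230+u/4-.4,200+v/4-.4)
base=[("top","st",(.075,.06,.014),T(168,180)),("top","st",(-.075,.06,.014),T(262,563)),("top","st",(-.075,-.06,.014),T(566,488)),("top","st",(.075,-.06,.014),T(471,112)),
("top","key",(0,),T(362,116)),("top","key",(.12,),T(102,134)),
("scene","key",(0,),S(306,325)),("scene","key",(.12,),S(403,122)),
("scene","st",(.075,.06,.014),S(391,380)),("scene","st",(.075,-.06,.014),S(268,532)),("scene","st",(-.075,-.06,.014),S(67,400))]
tb=[("top","col",(-.013,-.055,.196),T(603,268)),("top","col",(-.013,.055,.196),T(271,347)),("top","col",(.032,.055,.196),T(235,208)),("top","col",(.032,-.055,.196),T(573,131))]
sb=[("scene","col",(-.013,-.055,.196),S(112,256)),("scene","col",(-.013,.055,.196),S(250,114)),("scene","col",(.032,.055,.196),S(317,154)),("scene","col",(.032,-.055,.196),S(198,283))]
for o in(base+tb+sb,base[:4]+tb,base+sb,base[:4]+base[8:]+tb+sb):
    p,r=fit(o,[.54,-.03,.27,0,.18],() if any(x[1]=='key' for x in o) else (4,)); print(p.round(4),abs(r).max().round(1))
# same-camera directions in the top picture, plate corner rays at z=.014 and bar at z=.196
def ray(n,u,z):
    c=C[n]; d=c["R"].T@np.array([(u[0]-c["cx"])/c["fx"],(u[1]-c["cy"])/c["fy"],1]); o=-c["R"].T@c["t"]; return o+d*(z-o[2])/d[2]
def ang(u,v,z,n="top",f=T): d=ray(n,f(*u),z)-ray(n,f(*v),z); return round(float(np.arctan2(d[1],d[0])),4),round(float(np.hypot(d[0],d[1])),4)
print('plate y edges',ang((262,563),(566,488),.014),ang((168,180),(471,112),.014),'bolts',ang((210,197),(444,153),.02),ang((289,515),(521,461),.02))
print('plate x edges',ang((168,180),(262,563),.014),ang((471,112),(566,488),.014),'bolts',ang((210,197),(289,515),.02),ang((444,153),(521,461),.02))
print('bar',ang((271,347),(603,268),.196),ang((235,208),(573,131),.196),'x',ang((235,208),(271,347),.196))
print('scene bar',ang((250,114),(112,256),.196,"scene",S),'plate',ang((391,380),(268,532),.014,"scene",S),ang((268,532),(67,400),.014,"scene",S))
E
```

```text
[ 0.5418 -0.0297  0.2649  0.0012  0.184 ] 4.4
[ 0.5412 -0.0305  0.264  -0.0023  0.18  ] 0.9
[ 0.5422 -0.0294  0.2649  0.0155  0.18  ] 4.1
[ 5.418e-01 -2.980e-02  2.658e-01  2.000e-04  1.800e-01] 4.4
plate y edges (1.8425, 0.1172) (1.8281, 0.1182) bolts (1.7925, 0.09) (1.8301, 0.0888)
plate x edges (0.2655, 0.148) (0.2586, 0.1464) bolts (0.2667, 0.1225) (0.2577, 0.1191)
bar (1.8379, 0.1086) (1.8307, 0.111) x (0.2756, 0.0457)
scene bar (1.8369, 0.1108) plate (1.8449, 0.1178) (0.2627, 0.146)
```

The column sits at 0 within about 0.01 rad, so I'll push the key down with shut fingers.

```bash
cat >> h.py <<'E'
P=np.array([.5418,-.0298,.265,0,.184])
def tcp(k,dz=0,w=.011):
    s=.9-k; y=.12*np.cos(s)-.018; z=.128+y*np.tan(s)+.004/np.cos(s)+w*abs(np.tan(s)); return st((.065,y,z+.073+dz))
E
python3 - <<'E'
from h import *
arm.move_gripper(0); arm.movep(tcp(.18,.04),ori(P[2])); rep('over')
arm.line_to(tcp(.18,.006),.1); rep('near')
for k in np.arange(.25,.96,.1):
    arm.line_to(tcp(k),.06); rep(round(k,2))
    if np.linalg.norm(arm.read_ft_force())>30: break
E
```

```text
over t 7.78 p [0.5855 0.0547 0.3191] F [ 0.   0.6 -0. ] M [ 0.03 -0.03 -0.01] op -0.003
near t 8.28 p [0.5858 0.0579 0.2854] F [-0.3 -0.2 -0.3] M [-0.01 -0.01 -0.01] op 0.004
0.25 t 8.64 p [0.584  0.0624 0.2731] F [-0.4 -0.1  0.3] M [-0.03 -0.02  0.01] op 0.002
0.35 t 8.98 p [0.5821 0.069  0.2636] F [-0.2 -0.2 -0.7] M [-0.04 -0.04  0.03] op 0.003
0.45 t 9.32 p [0.5806 0.0747 0.2536] F [ 0.3  0.5 -0.4] M [0.02 0.04 0.04] op 0.003
0.55 t 9.67 p [0.5794 0.0791 0.2432] F [ 0.5 -0.4  1.6] M [ 0.03 -0.02 -0.04] op 0.001
0.65 t 10.01 p [0.5784 0.0824 0.2323] F [ 0.3 -0.7 -0.1] M [-0.01 -0.   -0.1 ] op -0.003
0.75 t 10.35 p [0.5778 0.0845 0.2212] F [-0.2 -0.9 -1.1] M [ 0.07 -0.04  0.01] op 0.006
0.85 t 10.69 p [0.5775 0.0856 0.21  ] F [ 0.2 -0.3 -0.2] M [-0.06  0.04 -0.03] op -0.001
0.95 t 11.01 p [0.5776 0.0855 0.1998] F [-0.   0.9 -0. ] M [-0.05  0.01  0.01] op 0.001
```

```bash
python3 - <<'E'
from h import *
t=snapshot("top"); s=snapshot("scene")
a=cv2.resize(t[185:305,285:425],(420,360),interpolation=2); b=cv2.resize(s[200:340,250:376],(378,420),interpolation=2)
o=np.zeros((420,798,3),np.uint8); o[:360,:420]=a; o[:,420:]=b
cv2.imwrite("pics/c2.png",o)
E
```

```text
(no output)
```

View pics/c2.png

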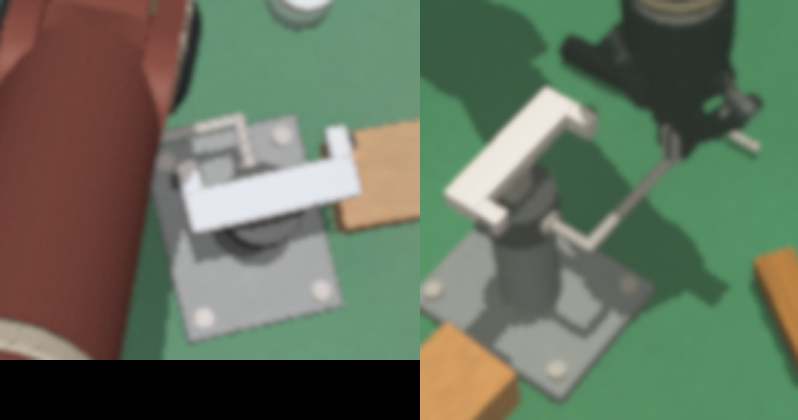

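The right panel shows the key has followed the fingers down: the bend is at about (590,245) and the contact at (670,160). I'll check the slope, then press on to the stop with force checks.

```bash
python3 - <<'E'
from h import *
b=proj("scene",pt(P,'key',(0,)))
for k in(.6,.7,.8,.9,1.): p=P.copy();p[4]=k; d=proj("scene",pt(p,'key',(.1,)))-b; print(k,d.round(1),'dir',np.degrees(np.arctan2(-d[1],d[0])).round(1))
print('seen',np.degrees(np.arctan2(85,80)))
p0=tcp(.95)
for i in range(1,16):
    arm.line_to(p0-[0,0,.002*i],.03); arm.pause(.1); f=arm.read_ft_force(); print(i,np.round(f,1),arm.read_tool_pos()[2].round(4))
    if np.linalg.norm(f)>25: break
rep()
E
```

```text
0.6 [ 26.3 -38.5] dir 55.7
0.7 [ 27.  -36.5] dir 53.5
0.8 [ 27.4 -34.1] dir 51.3
0.9 [ 27.5 -31.5] dir 48.9
1.0 [ 27.4 -28.6] dir 46.2
seen 46.73570458892839
1 [-1.  -0.7  1.2] 0.1985
2 [ 0.1 -0.5  1.1] 0.1965
3 [-0.7 -1.1  5.7] 0.1947
4 [-3.3 -0.2 11.7] 0.1941
5 [-5.1 -1.2 20. ] 0.1936
6 [-8.2 -0.9 28.6] 0.1932
t 13.21 p [0.5782 0.0851 0.1932] F [-8.2 -0.9 28.6] M [-0.28  1.89  0.01] op -0.0
```

The rise is stiff at z = 0.194 m, and the stop was predicted at about 0.196. I'll back off and look.

```bash
python3 - <<'E'
from h import *
arm.line_to(arm.read_tool_pos()+[0,0,.12],.15); arm.movep([.40,.30,.34],ori(P[2])); rep('away')
t=snapshot("top"); s=snapshot("scene"); cv2.imwrite("pics/top3.png",t);cv2.imwrite("pics/sc3.png",s)
a=cv2.resize(t[205:305,305:425],(480,400),interpolation=2); b=cv2.resize(s[200:340,255:361],(318,420),interpolation=2)
o=np.zeros((420,800,3),np.uint8); o[:400,:480]=a; o[:,482:]=b
cv2.imwrite("pics/c3.png",o)
E
```

```text
away t 15.28 p [0.4011 0.2988 0.3399] F [ 0.4 -0.4 -0.3] M [-0.01 -0.   -0.01] op 0.001
```

View pics/c3.png

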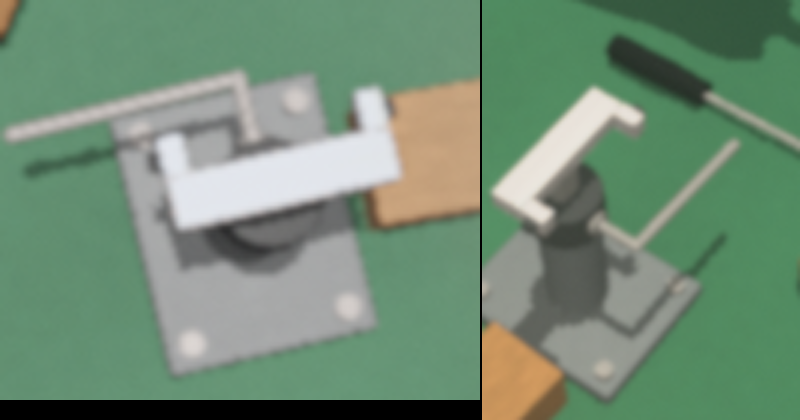

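Top panel: key bend (241,76), end (11,134), bar corners (180,229), (401,178). Scene panel: bend (637,245), end (735,145). I'll fit the key turn and compare the bar with its earlier picture.

```bash
python3 - <<'E'
from h import *
T=lambda u,v:(305+u/4-.4,205+v/4-.4); S=lambda u,v:(255+(u-482)/3-.4,200+v/3-.4)
o=[("top","key",(0,),T(241,76)),("top","key",(.12,),T(9,134)),("scene","key",(0,),S(638,245)),("scene","key",(.12,),S(737,143))]
p,r=fit(o,[*P[:4],.95],(2,3)); print(p,r.round(1))
for k in(.9,.95,1.,1.05):
    q=p.copy();q[4]=k;print(k,[(proj(n,pt(q,'key',(.12,)))-proj(n,pt(q,'key',(0,)))).round(1) for n in C])
# bar outline, bright pixels, before / after the tightening
for n,sl in(("top",np.s_[222:265,340:410]),("scene",np.s_[220:300,250:315])):
    v=[]
    for f in("pics/%s1.png","pics/%s3.png"):
        m=(cv2.imread(f%{"top":"top","scene":"sc"}[n])[sl].min(2)>185).astype(np.uint8)
        k,l,s,_=cv2.connectedComponentsWithStats(m); i=1+s[1:,4].argmax(); M=cv2.moments((l==i).astype(np.uint8),True)
        v.append((s[i,4],round(float(.5*np.arctan2(2*M['mu11'],M['mu20']-M['mu02'])),4),M['m10']/M['m00'],M['m01']/M['m00']))
    print(n,v)
# bystanders: shift between first and last picture
a,b=cv2.imread("pics/top0.png"),cv2.imread("pics/top3.png")
for nm,(x,y,w,h) in dict(jar=(370,160,32,36),wagon=(285,165,42,55),carton=(410,212,80,55),driver=(255,245,45,100)).items():
    r=cv2.matchTemplate(b[y-5:y+h+5,x-5:x+w+5],a[y:y+h,x:x+w],cv2.TM_CCOEFF_NORMED);print(nm,cv2.minMaxLoc(r)[1::2])
E
```

```text
[ 0.54273645 -0.02890605  0.265       0.          0.98339805] [[-1.3  0.1]
 [-0.1 -0.4]
 [-0.3  0.6]
 [-0.8  0.1]]
0.9 [array([ 32.7, -37.4]), array([-57.1,  13.2])]
0.95 [array([ 32.6, -35.7]), array([-57. ,  13.7])]
1.0 [array([ 32.5, -33.9]), array([-56.7,  14.1])]
1.05 [array([ 32.3, -32.1]), array([-56.4,  14.5])]
top [(np.int32(909), -0.2211, 34.85918591859186, 25.305830583058306), (np.int32(894), -0.2242, 34.82774049217002, 25.390380313199106)]
scene [(np.int32(596), -0.7975, 30.29530201342282, 29.946308724832214), (np.int32(584), -0.801, 30.28767123287671, 29.861301369863014)]
jar (0.9998737573623657, (5, 5))
wagon (0.99945068359375, (5, 5))
carton (0.9996498227119446, (5, 5))
driver (0.9559110403060913, (5, 5))
```

```bash
python3 -c "
from station import *
print(ticket.finish_job())"
```

```text
the job is handed in; nothing more can be done
None
```

I turned the column to 0 within about 0.01 rad, then pushed the hex key down to its hard stop (28 N contact force; cameras read 0.98 ± 0.02). The bystanders show no shift in the pictures, and I handed the job in at about 15 s on the robot's clock; no verdict was returned.

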